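Put the spice jars back in the carousel and bring the salt round to the front

TASK

I have finished seasoning: put the two spice jars that stand on the chopping board back upright into the two empty wire pockets of the spice carousel, and turn the carousel by its wooden top handle until the pewter salt pot stands at the front, straight towards the worktop's front edge. The carousel runs freely, so finish still gripping the handle and hold it steady there while I take the salt; leave everything else standing where it is.

Things in the scene. Friction and masses are not known exactly. Their poses are not given: they have to be found in the camera images.
- carousel_base: the black round foot of the spice carousel, 180 across, 9 high, fixed to the worktop. Origin: on the turning axis at worktop height; its axes are the world's. The front is its -x side, towards the robot and the worktop's front edge. Above it turns a round wooden deck, 238 across, its top 30 above the worktop, with a 12 thick steel post up the middle.
- carousel_deck (a joint): how far the deck with all it carries has turned from where it stood at the start (0), rad; grows anticlockwise seen from above and may go from -7 to 7, so it does not stop within a turn. No detents, no spring: a bearing with a friction of about 0.05 N m; it stays where it is left. At the start pocket0 is within 0.5 rad of the front.
- pocket0 (a point): centre of pocket 0 on the deck's top, 85 from the axis, turning with the deck; pockets 0 to 4 follow one another anticlockwise (seen from above) every 72 degrees. Each pocket is a level ring of 3.6 thick steel wire, 48 clear inside, its top 44 above the deck; a jar stands on the deck inside it. Empty at the start.
- pocket1 (a point): centre of pocket 1 on the deck's top, 85 from the axis, turning with the deck; pockets 0 to 4 follow one another anticlockwise (seen from above) every 72 degrees. Each pocket is a level ring of 3.6 thick steel wire, 48 clear inside, its top 44 above the deck; a jar stands on the deck inside it. Holds one of salt_pot, dropper_bottle and spice_jar_3 at the start.
- pocket2 (a point): centre of pocket 2 on the deck's top, 85 from the axis, turning with the deck; pockets 0 to 4 follow one another anticlockwise (seen from above) every 72 degrees. Each pocket is a level ring of 3.6 thick steel wire, 48 clear inside, its top 44 above the deck; a jar stands on the deck inside it. Holds one of salt_pot, dropper_bottle and spice_jar_3 at the start.
- pocket3 (a point): centre of pocket 3 on the deck's top, 85 from the axis, turning with the deck; pockets 0 to 4 follow one another anticlockwise (seen from above) every 72 degrees. Each pocket is a level ring of 3.6 thick steel wire, 48 clear inside, its top 44 above the deck; a jar stands on the deck inside it. Empty at the start.
- pocket4 (a point): centre of pocket 4 on the deck's top, 85 from the axis, turning with the deck; pockets 0 to 4 follow one another anticlockwise (seen from above) every 72 degrees. Each pocket is a level ring of 3.6 thick steel wire, 48 clear inside, its top 44 above the deck; a jar stands on the deck inside it. Holds one of salt_pot, dropper_bottle and spice_jar_3 at the start.
- handle_grip (a point): middle of the carousel's handle, on the turning axis, 169 above the worktop: an upright flat wooden bar 50 long along the deck's x (pinch it across its 18 thickness), 32 high (from 153 to 185 above the worktop), turning with the deck. Its x axis is the bar's length; the ray from the axis to pocket0 is along its -x. The jars on the deck reach up to 135 above the worktop.
- carousel_front (a point): the point at the front, 85 from the axis towards -x, at deck height; fixed. The salt pot must end here.
- salt_pot: turned pewter shaker with a waist and a domed top with a finial, 38 across, 98 tall, the only one in the carousel; stands in pocket 1, 2 or 4. Origin: centre of its underside, z up.
- dropper_bottle: small brown bottle with a black rubber dropper, 34 across, 102 tall, stands in pocket 1, 2 or 4; stays in its pocket. Origin: centre of its underside.
- spice_jar_1: glass spice jar with a red screw cap, an upright cylinder 105 tall; glass 40 across, cap 41 across from 85 to 105 above the underside (the firm place to grip), 0.08 to 0.15 kg. Origin: centre of its underside, z up. Stands towards one end of the chopping board.
- spice_jar_2: glass spice jar with a red screw cap, an upright cylinder 105 tall; glass 40 across, cap 41 across from 85 to 105 above the underside (the firm place to grip), 0.08 to 0.15 kg. Origin: centre of its underside, z up. Stands towards the other end of the board. The two are interchangeable.
- spice_jar_3: glass spice jar with a red screw cap, an upright cylinder 105 tall; glass 40 across, cap 41 across from 85 to 105 above the underside (the firm place to grip), 0.08 to 0.15 kg. Origin: centre of its underside, z up. Already in the carousel, in pocket 1, 2 or 4; stays in its pocket.
- board: wooden chopping board, 200 by 300, 22 thick, fixed, its long side (own y) roughly along world x. Origin: centre of its underside.
- jam_jar: jam jar, 65 across, 94 tall, behind the carousel; a bystander. Origin: centre of its underside.
- egg_timer: kitchen timer, 66 across, 48 high, behind the carousel and board, left of the jam jar; a bystander. Origin: centre of its underside.
- teaspoon: teaspoon, 130 by 27, 11 high, lying along the left side of the chopping board; a bystander. Origin: centre of its underside.
Things that resemble listed ones, but are neither listed nor needed, are in the scene too. What is shaped like the spice_jar_1 but green, pink or yellow is not meant.

How it is judged:
By the outcome, as a careful person would: the job done as asked, in the order asked, and still so for the second after the job is handed in, while the arm keeps its last pose, push and grip.
It also fails if it takes over 69 s, if anything falls off the work surface, if the arm or the gripper's body presses on something with over 40 N, if the wrist force passes 120 N, or if a joint passes its speed limit or range.

ROBOT

A 6-joint arm with a two-finger parallel gripper is mounted at the origin on a cart in front of the work surface, level with it; the furniture and walls round the work are solid. World frame = base frame: x ahead of the robot, y to its left, z up, the work surface at z = 0. Lengths are in mm, angles in rad, forces in N, time in s.
With the tool pointing down it reaches from about 250 to 725 mm from the base axis. Payload 9.7 kg.
Tool frame: the origin (TCP) lies on the centre line of the jaws, within the pads' length; the fingertips stand 22 mm ahead of it and the grasp point (between the pads) lies 3 mm ahead of it; z points along the fingers, y is the line along which they close (so a half turn about z gives the same grasp; the last joint's range is limited). The gripper opens to 85 mm and grips with 20 to 120 N. Pads are 22 mm wide; open, the fingers measure 114 mm over their backs; the gripper's body (76 mm by 85 mm) begins 54 mm behind the grasp point. The pads swing forward as they close: fully open they stand 13 mm farther back than shut.
Start: joints at [-1.204, 0.087, 0.176, 1.66, 0, 1.571], TCP at [197.244, -513.412, 229.384] pointing down, gripper open.
Joint ranges: [-3.13, 3.13], [-0.85, 1.81], [-1.15, 1.24], [-2.2, 2.28], [-1.44, 1.52], [-3.14, 3.14]. Speed limits (rad/s): [2.22, 2.22, 2.57, 3.14, 3.14, 3.14].

INTERFACE

Orientations are given as a unit quaternion [x, y, z, w].
In Python, from workcell import read_state, capture, camera_info, hand_in, look_for, tip_of gives the robot as it stands.
- The arm moves only by the tool jog_arm, never from a script. Its arguments are lists of equal length, an entry for each row: "translation": the shift along the tool's x, y, z in mm, a list of three; "spin": the turn about the tool's z in rad. A call has exactly 5 rows; each row is the pose to reach, as a shift and turn from the pose commanded when the call began, along the tool's axes at that moment; what a row does not reach only later rows make up. A row lasts 1/10 s, in which the tool goes at most 50 mm and 8.59 degrees, less where a joint would pass 70% of its speed; a pose out of reach is approached as far as the arm can. A call with a gripper value outside its range is refused whole. "gripper" is the finger opening in mm, from 0 to 85.4, set as the call begins (left out, the last holds). The fingers move at their own pace and stop on an object; "force" is the grip in N (left out, the last holds). Time passes only in rows, so rows that repeat a pose let the fingers close, or fill a call up. It gives the time, the measured TCP pose, the force, the opening and the grip force at its end, in the units of the state.
- read_state(): the state, without advancing time (a new reading comes with each control period).
- capture(name): name is "scene" or "top"; returns the picture (384x512x3 uint8, blue, green, red); there is no depth.
- camera_info(name): a dict with "mtx" (3x3 intrinsics, pixels), "extrinsics" (4x4, takes a point from world to camera coordinates). Camera axes: x right, y down, z forward; pixel columns grow to the right and rows downward; lengths in mm; the calibration is good to about 2 mm. A picture is of the moment at which its call begins. camera_info takes no time and is no camera call.
- hand_in(): hands the job in; it is judged then, once.
Trained networks look in the newest picture that a camera, given by its name, has taken for a name from the list of things; names that differ only in an ending like _2 or _b are one class to them, and where a whole thing is asked for, a point or a joint stands for the part that bears it (a point fixed in the world has none). Each returns a list of dicts, best first, with "p" (0 to 1); they miss things now and then, are a little off and sometimes report something else, mostly with a low value. They report only what shows in the picture. A call takes as long as a camera call. They do not tell look-alikes from the thing itself.
- look_for(camera, query): "centre" ([x, y, z] in mm, in world coordinates, good to about 4 mm: the middle of the surface that is visible of it).
- tip_of(camera, query): "centre" ([x, y, z] in mm, in world coordinates, good to about 4 mm: a listed point, or the origin of a listed thing).
The state is a dict: "time": time; "q": joint angles; "joint_vel": joint speeds; "joint_torque": joint torques, N m; "position": TCP position; "tool_rot": TCP orientation; "wrist_force": force on the tool from outside, world axes, zero at the start; "torque": the same for the moment, N m; "width": opening from 0.0 (shut) to 1.0 (fully open); "grasp_force": force on a finger pad.
Only numpy, scipy, OpenCV 4.12 (cv2) and the standard library are available. Lean on these libraries where they do the work, as an engineer would, in place of code of your own. Each camera call takes 0.05 s, during which the arm holds its last target. There are 200 camera calls.

## Working session

There is one attempt and no reset: what is moved stays moved. The work goes in short steps, Python scripts to look and compute and a tool call to move; the robot and the scene stay as the last step left them, time stands still between calls to the robot, and variables do not carry over. Pictures are saved under pics/ and viewed, at most 10 in all, crops included, and the job is handed in when it is done.

Besides the shell and the picture viewer there is one more tool, called after "Emit:" by a JSON object that holds its "method" and its "body", one argument or row to a line. jog_arm: Moves the arm, as the interface text tells. Its arguments: {"type":"object","properties":{"translation":{"type":"array","items":{"type":"array","items":{"type":"number"}}},"spin":{"type":"array","items":{"type":"number"}},"gripper":{"type":"number"},"force":{"type":"number"}},"required":["translation","spin"]}

```bash
ls; mkdir -p pics; python3 - <<'E'
from workcell import *
import cv2,numpy as np
s=read_state();print(s)
for c in ("scene","top"):
    im=capture(c);cv2.imwrite(f"pics/{c}0.png",im)
    i=camera_info(c);print(c,np.round(i["mtx"],1).tolist(),np.round(i["extrinsics"],3).tolist())
    for q in ["spice_jar_1","salt_pot","dropper_bottle","board","carousel_base","handle_grip","pocket0","pocket3","jam_jar"]:
        try: print(c,q,[(np.round(d["centre"]).tolist(),round(d["p"],2)) for d in tip_of(c,q)])
        except Exception as e: print(q,e)
E
```

```text
pics
{'time': 0.0, 'q': array([-1.20398843e+00,  8.74498991e-02,  1.75137229e-01,  1.65981307e+00,
        1.57294645e-05,  1.57079041e+00]), 'joint_vel': array([-0.00093045,  0.00152778, -0.00045922, -0.0001156 , -0.0014872 ,
       -0.00023266]), 'joint_torque': array([ 9.55036558e-04, -5.20384741e+01,  4.64808083e+01,  1.62505038e-02,
        1.43332250e-05, -1.57939445e-05]), 'position': array([ 197.16981961, -513.18938064,  228.69026206]), 'tool_rot': array([ 9.83227831e-01,  1.82380344e-01, -1.13492625e-04, -6.54992533e-04]), 'wrist_force': array([-0.16899576,  0.47623415,  0.26652068]), 'torque': array([ 0.03999669,  0.03374638, -0.03581459]), 'grasp_force': 0.0, 'width': 0.9973161918430492}
scene [[389.5, 0.0, 250.7], [0.0, 389.5, 188.0], [0.0, 0.0, 1.0]] [[0.984, 0.179, 0.009, -617.204], [0.107, -0.545, -0.831, 174.095], [-0.144, 0.819, -0.556, 984.633], [0.0, 0.0, 0.0, 1.0]]
scene spice_jar_1 [([493.0, 66.0, 26.0], 0.85), ([537.0, 289.0, 22.0], 0.84), ([412.0, 258.0, 18.0], 0.79), ([478.0, 485.0, 2.0], 0.69), ([528.0, 560.0, -1.0], 0.64), ([565.0, 492.0, -6.0], 0.61)]
scene
[... 1034 characters left out ...]
4), ([591.0, -63.0, 30.0], 0.64)]
top dropper_bottle [([499.0, -94.0, 27.0], 0.7)]
top board [([466.0, 313.0, -2.0], 0.97), ([495.0, 388.0, 16.0], 0.45), ([540.0, 292.0, 20.0], 0.36)]
top carousel_base [([592.0, -64.0, 31.0], 0.7), ([519.0, -12.0, 170.0], 0.44)]
top handle_grip [([517.0, -9.0, 168.0], 0.78), ([594.0, -57.0, 27.0], 0.23)]
top pocket0 [([584.0, 43.0, 32.0], 0.97), ([493.0, 68.0, 33.0], 0.94), ([592.0, -62.0, 31.0], 0.92), ([498.0, -93.0, 31.0], 0.9), ([434.0, -14.0, 31.0], 0.78)]
top pocket3 [([584.0, 43.0, 32.0], 0.97), ([493.0, 68.0, 33.0], 0.94), ([592.0, -62.0, 31.0], 0.92), ([498.0, -93.0, 31.0], 0.9), ([434.0, -14.0, 31.0], 0.78)]
top jam_jar [([726.0, 52.0, 3.0], 0.83)]
```

```bash
python3 - <<'E'
import cv2
for c in ("scene","top"): cv2.imwrite(f"pics/{c}0b.png",cv2.resize(cv2.imread(f"pics/{c}0.png"),(800,600)))
E
```

```text
(no output)
```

View pics/scene0b.png

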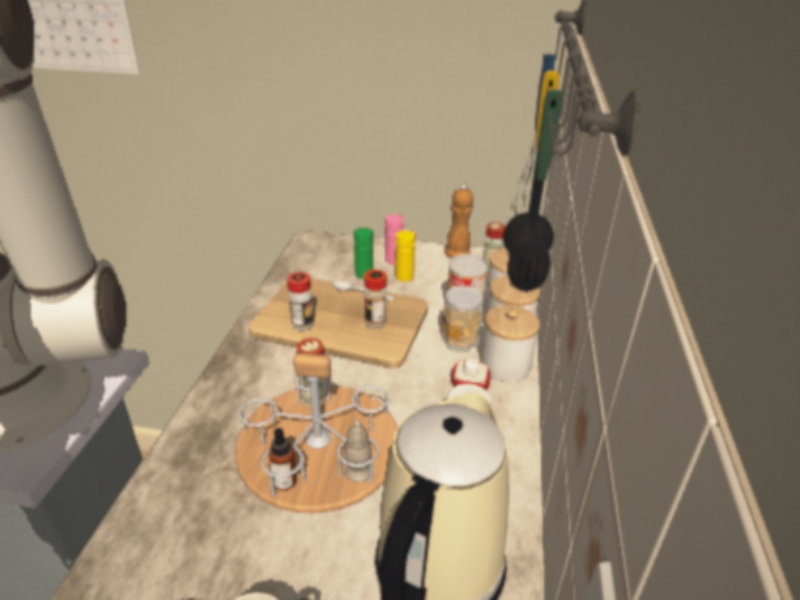

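View pics/top0b.png

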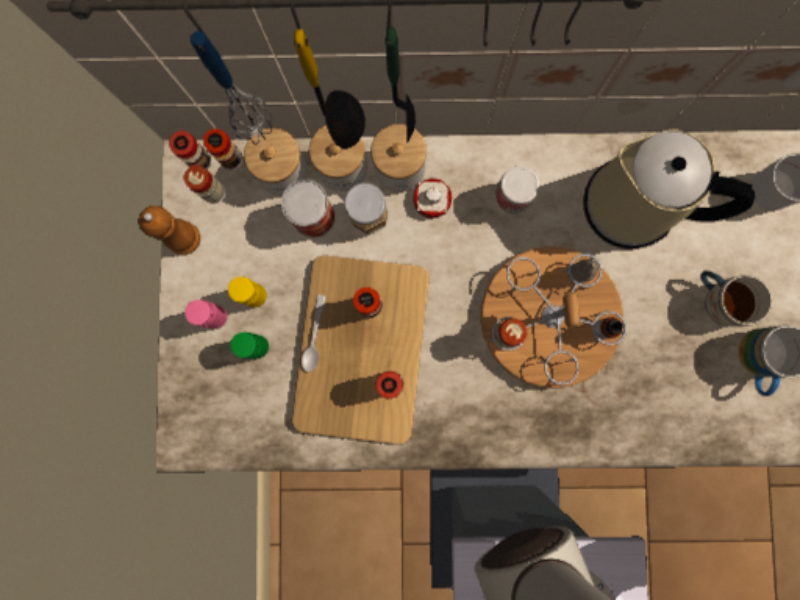

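Candidates (800x600 top view):
- Red-cap jars on the board, at (367,302) and (389,385).
- A red-cap jar already in the carousel, at (511,332).
- Red-cap look-alikes in the back-left corner, at (185,148), (220,147) and (200,182).
- A red-lidded pot at (433,198).
- Green, pink and yellow shakers at (250,345), (205,313) and (247,292).

I choose the two on the board. The salt pot is at (583,270), the dropper bottle at (610,326), and the empty pockets are at (561,367) (pocket 0) and (523,273) (pocket 3). Next I refine these positions.

```bash
cat > geo.py <<'E'
import cv2,numpy as np
from scipy.optimize import minimize
from workcell import camera_info
INFO={c:camera_info(c) for c in("scene","top")}
def proj(c,P):
    P=np.atleast_2d(P).astype(float);i=INFO[c];E=np.array(i["extrinsics"])
    q=(P@E[:3,:3].T+E[:3,3])@np.array(i["mtx"]).T
    return q[:,:2]/q[:,2:]
A=np.linspace(0,2*np.pi,60,endpoint=False)
def circ(x,y,z,r): return np.c_[x+r*np.cos(A),y+r*np.sin(A),np.full(60,z)]
def redmask(im):
    h=cv2.cvtColor(im,cv2.COLOR_BGR2HSV);H,S,V=cv2.split(h)
    return (((H<8)|(H>172))&(S>150)&(V>70)).astype(np.uint8)
def cap(c,im,x,y,zb):
    """cap centre xy from red blob nearest to guess; jar underside at zb"""
    hull=lambda x,y:cv2.convexHull(proj(c,np.r_[circ(x,y,zb+105,20.5),circ(x,y,zb+85,20.5)]).astype(np.float32))
    def cen(h): m=cv2.moments(h);return np.array([m["m10"],m["m01"]])/m["m00"],m["m00"]
    m=redmask(im);n,l,st,ce=cv2.connectedComponentsWithStats(m)
    g,a0=cen(hull(x,y))
    k=min((i for i in range(1,n) if st[i,4]>25),key=lambda i:np.hypot(*(ce[i]-g)))
    ys,xs=np.where(l==k);hb=cv2.convexHull(np.c_[xs,ys].astype(np.float32));b,a=cen(hb)
    r=minimize(lambda p:np.sum((cen(hull(*p))[0]-b)**2),[x,y],method="Nelder-Mead")
    return r.x,a,a0
def carousel(c,im,p0):
    """chamfer fit of deck rim + pocket rings"""
    e=cv2.Canny(cv2.resize(im,None,fx=2,fy=2,interpolation=cv2.INTER_CUBIC),60,150)
    d=np.minimum(cv2.distanceTransform(255-e,cv2.DIST_L2,5),8)
    def cost(p):
        x,y,t=p;pts=[circ(x,y,30,119)]*2
        for k in range(5):
            a=np.pi+t+k*2*np.pi/5
            for r in(24,27.6):pts.append(circ(x+85*np.cos(a),y+85*np.sin(a),72.2,r))
        q=proj(c,np.vstack(pts))*2+.5
        return cv2.remap(d,q[:,0].astype(np.float32),q[:,1].astype(np.float32),1).mean()
    best=min((minimize(cost,[p0[0]+dx,p0[1]+dy,p0[2]+dt],method="Nelder-Mead",options=dict(initial_simplex=None)) for dx in(-3,3) for dy in(-3,3) for dt in(-.04,.04)),key=lambda r:r.fun)
    return best.x,best.fun
E
python3 - <<'E'
from geo import *
P=np.array([[434,-14],[498,-93],[592,-62],[584,43],[493,68]]);c=P.mean(0)
t=np.mean([(np.arctan2(*(p-c)[::-1])-np.pi-k*2*np.pi/5+np.pi)%(2*np.pi)-np.pi for k,p in enumerate(P)])
print(c,t,np.hypot(*(P-c).T))
for n in("top","scene"):
    im=cv2.imread(f"pics/{n}0.png")
    p,f=carousel(n,im,[*c,t]);print(n,p,f)
    for g in([413,258,22],[540,289,22],[492,67,30]):print(n,cap(n,im,*g))
    o=cv2.resize(im,None,fx=4,fy=4,interpolation=cv2.INTER_CUBIC)
    for k in range(5):
        a=np.pi+p[2]+k*2*np.pi/5
        cv2.polylines(o,[((proj(n,circ(p[0]+85*np.cos(a),p[1]+85*np.sin(a),74,25.8))+.5)*4).astype(int)],True,(255,0,0) if k else (0,255,0),1)
    cv2.polylines(o,[((proj(n,circ(p[0],p[1],30,119))+.5)*4).astype(int)],True,(255,0,255),1)
    for g in([413,258,22],[540,289,22]):
        x=cap(n,im,*g)[0];cv2.polylines(o,[((proj(n,circ(*x,127,20.5))+.5)*4).astype(int)],True,(255,255,0),1)
    if n=="top": cv2.imwrite("pics/ov.png",cv2.resize(o[600:1160,740:1640],(800,498)))
E
```

```text
[520.2 -11.6] 0.03733401566954111 [86.2334042  84.37298146 87.72342903 83.97380544 84.11896338]
top [ 5.18223483e+02 -1.17301810e+01  4.39527279e-02] 1.086822271347046
top (array([410.80875554, 258.40377861]), 219.0, 238.64976049854886)
top (array([539.63004928, 291.64538477]), 221.0, 239.78752243053168)
top (array([479.03847726,  73.51908018]), 68.0, 253.9384108867962)
scene [ 5.22741246e+02 -1.65768756e+01  1.15539912e-02] 2.433370351791382
scene (array([411.255092  , 259.73578583]), 135.5, 186.89324675686657)
scene (array([543.09957889, 293.14938423]), 123.5, 182.68878630467225)
scene (array([415.65183077, 247.88123605]), 135.5, 278.6687608564971)
```

View pics/ov.png

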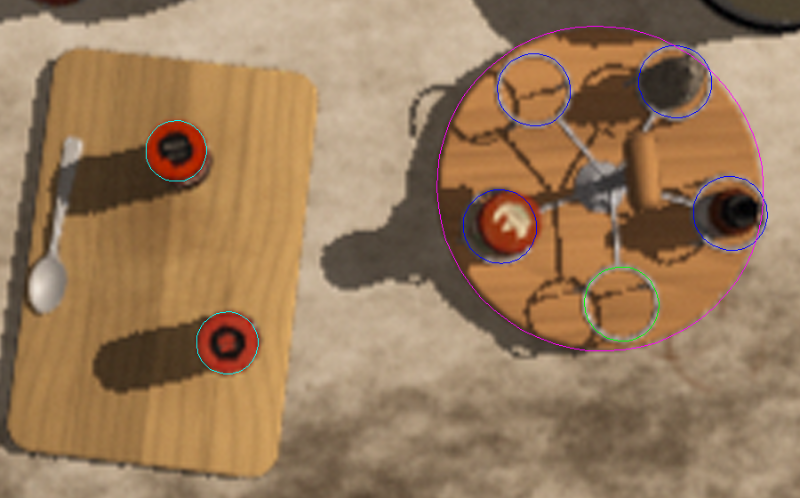

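```bash
cat > go.py <<'E'
import sys,numpy as np
from scipy.spatial.transform import Rotation as R
from workcell import read_state
def go(*t):
    """t: x y z phi -> shift in tool axes and spin"""
    s=read_state();r=R.from_quat(s["tool_rot"]);M=r.as_matrix();ph=np.arctan2(M[1,0],M[0,0])
    d=np.array(t[:3])-s["position"]
    print("t%.2f"%s["time"],"pos",s["position"].round(1),"phi%.3f"%ph,"tilt",M[:2,2].round(3),"shift",(M.T@d).round(1),"spin",round(-((t[3]-ph+np.pi)%(2*np.pi)-np.pi),3),"F",s["wrist_force"].round(1),"w%.1f g%.1f"%(s["width"]*85.4,s["grasp_force"]),"q1,6",s["q"][[0,5]].round(2))
if __name__=="__main__": go(*map(float,sys.argv[1:]))
E
python3 go.py 540.5 292 230 2.243
```

```text
t1.00 pos [ 197.3 -513.4  229.4] phi0.367 tilt [ 0. -0.] shift [ 6.093e+02 -6.287e+02 -6.000e-01] spin -1.876 F [ 0.4 -0.   0.5] w85.4 g0.0 q1,6 [-1.2   1.57]
```

Emit:
{"method": "jog_arm", "body": {
  "translation": [
    [34, -35, 0],
    [68, -70, 0],
    [102, -105, 0],
    [136, -140, 0],
    [170, -175, 0]
  ],
  "spin": [-0.12, -0.24, -0.36, -0.48, -0.6],
  "gripper": 70,
  "force": 40
}}

```text
time: 1.5
position: [293.4, -287.4, 229.5]
tool_rot: [0.884, 0.467, 0.0, 0.0]
wrist_force: [1.0, -0.1, 0.3]
width: 0.815
grasp_force: 0.0
```

```bash
python3 go.py 540.5 292 230 2.243
```

```text
t1.50 pos [ 293.4 -287.4  229.5] phi0.971 tilt [ 0.001 -0.   ] shift [ 6.177e+02 -1.230e+02 -6.000e-01] spin -1.272 F [ 1.  -0.1  0.3] w69.6 g0.0 q1,6 [-0.78  1.4 ]
```

Emit:
{"method": "jog_arm", "body": {
  "translation": [
    [48, -9.5, 0],
    [96, -19, 0],
    [144, -28.5, 0],
    [192, -38, 0],
    [240, -47.5, 0]
  ],
  "spin": [-0.12, -0.24, -0.36, -0.48, -0.6]
}}

```text
time: 2.0
position: [390.7, -62.6, 229.8]
tool_rot: [0.707, 0.707, 0.0, 0.001]
wrist_force: [0.5, -1.2, -0.8]
width: 0.818
grasp_force: 0.0
```

```bash
python3 go.py 540.5 292 230 2.243
```

```text
t2.00 pos [390.7 -62.6 229.8] phi1.572 tilt [ 0.001 -0.   ] shift [ 3.545e+02  1.501e+02 -1.000e-01] spin -0.671 F [ 0.5 -1.2 -0.8] w69.8 g0.0 q1,6 [-0.16  1.41]
```

Emit:
{"method": "jog_arm", "body": {
  "translation": [
    [44, 19, 0],
    [88, 38, 0],
    [132, 57, 0],
    [176, 76, 0],
    [220, 95, 0]
  ],
  "spin": [-0.13, -0.26, -0.4, -0.53, -0.67]
}}

```text
time: 2.5
position: [486.7, 157.3, 229.5]
tool_rot: [0.434, 0.901, 0.0, 0.0]
wrist_force: [0.6, -0.9, 0.6]
width: 0.82
grasp_force: 0.0
```

```bash
python3 go.py 540.5 292 170 2.243
```

```text
t2.50 pos [486.7 157.3 229.5] phi2.243 tilt [0.001 0.   ] shift [ 72.  126.   59.6] spin -0.0 F [ 0.6 -0.9  0.6] w70.0 g0.0 q1,6 [0.31 1.21]
```

Emit:
{"method": "jog_arm", "body": {
  "translation": [
    [22, 42, 0],
    [48, 84, 10],
    [72, 126, 30],
    [72, 126, 60],
    [72, 126, 60]
  ],
  "spin": [0, 0, 0, 0, 0]
}}

```text
time: 3.0
position: [539.3, 289.9, 164.1]
tool_rot: [0.436, 0.9, -0.003, -0.002]
wrist_force: [-0.0, -0.3, -0.1]
width: 0.822
grasp_force: 0.0
```

```bash
python3 go.py 540.5 292 120 2.243; python3 - <<'E'
from workcell import capture
import cv2
a=cv2.resize(capture("scene")[130:270,140:320],(514,400),interpolation=2)
cv2.imwrite("pics/pre.png",a)
E
```

```text
t3.00 pos [539.3 289.9 164.1] phi2.239 tilt [-0.007 -0.004] shift [ 0.8  2.6 44.1] spin -0.004 F [-0.  -0.3 -0.1] w70.2 g0.0 q1,6 [0.49 1.4 ]
```

View pics/pre.png

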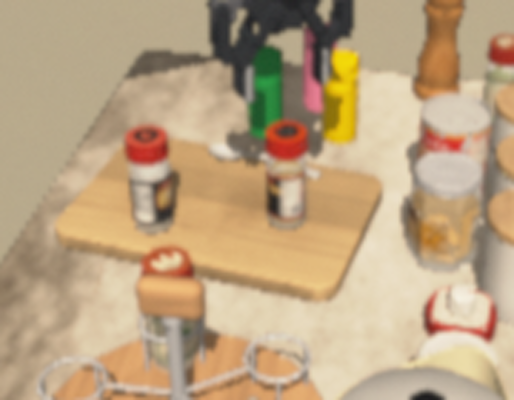

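The crop shows the red-capped glass jar at (287,140), under the open jaws, and its twin at (150,145); the green, pink and yellow shakers stand behind them. Choice confirmed, so I descend.

Emit:
{"method": "jog_arm", "body": {
  "translation": [
    [0, 0, 15],
    [0, 0, 32],
    [0, 0, 46],
    [0, 0, 50],
    [0, 0, 50]
  ],
  "spin": [0, 0, 0, 0, 0]
}}

```text
time: 3.55
position: [540.8, 289.0, 120.0]
tool_rot: [0.437, 0.899, 0.0, 0.0]
wrist_force: [0.1, -0.6, 0.6]
width: 0.817
grasp_force: 0.0
```

Emit:
{"method": "jog_arm", "body": {
  "translation": [
    [0, 0, 0],
    [0, 0, 0],
    [0, 0, 0],
    [0, 0, 0],
    [0, 0, 0]
  ],
  "spin": [0, 0, 0, 0, 0],
  "gripper": 30,
  "force": 40
}}

```text
time: 4.05
position: [541.4, 289.8, 120.9]
tool_rot: [0.437, 0.899, 0.001, 0.001]
wrist_force: [-0.1, 0.4, 5.7]
width: 0.448
grasp_force: 39.5
```

```bash
python3 go.py 540.5 292 250 2.243; python3 go.py 584.7 41.2 250 2.243
```

```text
t4.05 pos [541.4 289.8 120.9] phi2.237 tilt [0.002 0.001] shift [   2.2    0.9 -129.1] spin -0.006 F [-0.1  0.4  5.7] w38.3 g39.5 q1,6 [0.49 1.4 ]
t4.05 pos [541.4 289.8 120.9] phi2.237 tilt [0.002 0.001] shift [-222.3 -119.3 -129.3] spin -0.006 F [-0.1  0.4  5.7] w38.3 g39.5 q1,6 [0.49 1.4 ]
```

Emit:
{"method": "jog_arm", "body": {
  "translation": [
    [0, 0, -20],
    [0, 0, -55],
    [0, 0, -95],
    [-20, -10, -125],
    [-50, -27, -130]
  ],
  "spin": [0, 0, 0, 0, 0]
}}

```text
time: 4.55
position: [551.2, 234.6, 253.6]
tool_rot: [0.436, 0.9, 0.002, 0.002]
wrist_force: [0.5, -0.3, -0.5]
width: 0.449
grasp_force: 40.5
```

Emit:
{"method": "jog_arm", "body": {
  "translation": [
    [-35, -18, 0],
    [-72, -39, 0],
    [-110, -59, 0],
    [-148, -79, 0],
    [-165, -88, 0]
  ],
  "spin": [0, 0, 0, 0, 0]
}}

```text
time: 5.05
position: [583.5, 46.2, 249.6]
tool_rot: [0.438, 0.899, -0.0, 0.0]
wrist_force: [-0.1, 0.7, -0.2]
width: 0.441
grasp_force: 40.4
```

```bash
python3 go.py 586.1 39.5 250 2.237
```

```text
t5.05 pos [583.5  46.2 249.6] phi2.235 tilt [ 0.    -0.001] shift [-6.9 -2.1 -0.4] spin -0.002 F [-0.1  0.7 -0.2] w37.6 g40.4 q1,6 [0.08 0.99]
```

Emit:
{"method": "jog_arm", "body": {
  "translation": [
    [-8, -3, 0],
    [-8, -3, 20],
    [-8, -3, 45],
    [-8, -3, 63],
    [-8, -3, 63]
  ],
  "spin": [0, 0, 0, 0, 0]
}}

```text
time: 5.55
position: [584.7, 42.1, 183.8]
tool_rot: [0.437, 0.9, -0.001, -0.002]
wrist_force: [0.2, 1.0, -0.6]
width: 0.446
grasp_force: 40.5
```

Emit:
{"method": "jog_arm", "body": {
  "translation": [
    [0, 0, 0],
    [0, 0, 0],
    [0, 0, 0],
    [0, 0, 0],
    [0, 0, 0]
  ],
  "spin": [0, 0, 0, 0, 0]
}}

```text
time: 6.05
position: [586.0, 41.3, 186.8]
tool_rot: [0.437, 0.899, 0.0, 0.0]
wrist_force: [1.1, -0.4, -1.6]
width: 0.442
grasp_force: 40.5
```

```bash
python3 go.py 586.1 39.5 130 2.237; python3 - <<'E'
from workcell import capture
import cv2,numpy as np
a=capture("scene")
b=capture("top")
cv2.imwrite("pics/s1r.png",a);cv2.imwrite("pics/t1r.png",b)
A=cv2.resize(a[190:340,130:280],(400,400),interpolation=2);B=cv2.resize(b[140:260,290:410],(400,400),interpolation=2)
cv2.imwrite("pics/pl1.png",np.hstack([A,B]))
E
```

```text
t6.05 pos [586.   41.3 186.8] phi2.237 tilt [0.001 0.   ] shift [-1.4 -1.  56.8] spin -0.0 F [ 1.1 -0.4 -1.6] w37.7 g40.5 q1,6 [0.07 0.98]
```

View pics/pl1.png

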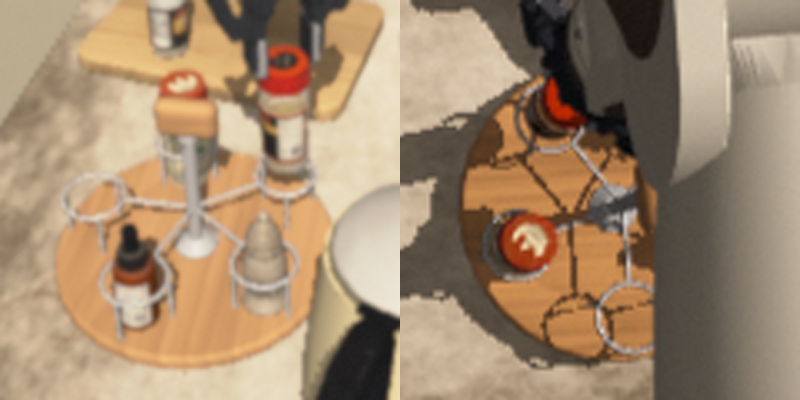

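The left view shows the gripped jar hanging over pocket 3's ring at (287,180), close to central. I check it numerically before lowering.

```bash
python3 - <<'E'
from geo import *
im=cv2.imread("pics/s1r.png")
print(cap("scene",im,586,41,88.0))
# scene-camera carousel bias, from its own picture, rim+rings with local search
im0=cv2.imread("pics/scene0.png")
for t in(.03,.044,.06):print(carousel("scene",im0,[518,-12,t]))
o=cv2.resize(im,None,fx=5,fy=5,interpolation=2)
for p,col in(((584.7,41.2),(255,0,0)),):
    cv2.polylines(o,[((proj("scene",circ(*p,74,25.8))+.5)*5).astype(int)],True,col,1)
x,y=586,41
cv2.polylines(o,[((proj("scene",circ(584.4,42.8,88,20))+.5)*5).astype(int)],True,(0,255,0),1)
cv2.polylines(o,[((proj("scene",circ(433.3,-15.4,74,25.8))+.5)*5).astype(int)],True,(255,0,0),1)
cv2.polylines(o,[((proj("scene",circ(518.2,-11.7,30,119))+.5)*5).astype(int)],True,(255,0,255),1)
cv2.imwrite("pics/ov2.png",o[1080:1650,720:1320])
E
```

```text
(array([586.88786782,  45.07504661]), 264.5, 320.4366785893217)
(array([ 5.22527601e+02, -1.66156359e+01,  1.37658534e-02]), np.float64(2.4321320056915283))
(array([ 5.22631128e+02, -1.65921286e+01,  2.01616570e-02]), np.float64(2.4362592697143555))
(array([ 5.22568464e+02, -1.66087294e+01,  1.32705827e-02]), np.float64(2.4325668811798096))
```

View pics/ov2.png

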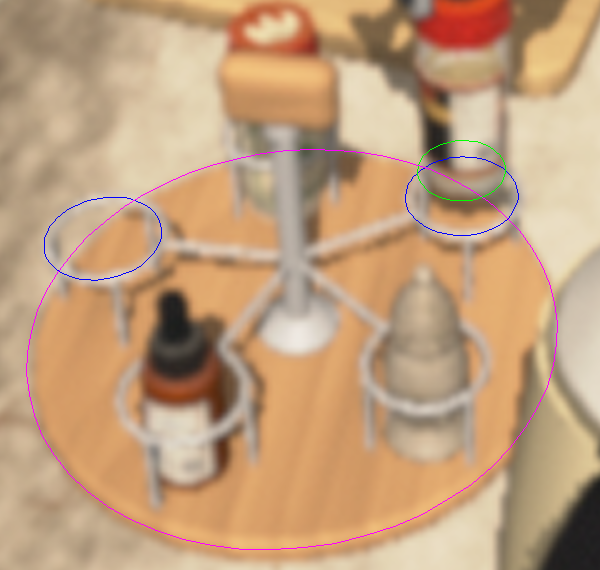

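Emit:
{"method": "jog_arm", "body": {
  "translation": [
    [-1.5, -1, 0],
    [-1.5, -1, 5],
    [-1.5, -1, 12],
    [-1.5, -1, 18],
    [-1.5, -1, 22]
  ],
  "spin": [0, 0, 0, 0, 0]
}}

```text
time: 6.65
position: [585.7, 39.4, 163.3]
tool_rot: [0.437, 0.899, -0.0, -0.0]
wrist_force: [0.2, -0.8, -2.0]
width: 0.448
grasp_force: 40.5
```

```bash
python3 go.py 586.1 39.5 129 2.237;python3 - <<'E'
from workcell import capture
import cv2,numpy as np
a=capture("scene")
cv2.imwrite("pics/pl2.png",cv2.resize(a[215:305,190:280],(600,600),interpolation=2))
E
```

```text
t6.65 pos [585.7  39.4 163.3] phi2.237 tilt [-0.001 -0.   ] shift [-0.2  0.4 34.3] spin -0.0 F [ 0.2 -0.8 -2. ] w38.3 g40.5 q1,6 [0.07 0.97]
```

View pics/pl2.png

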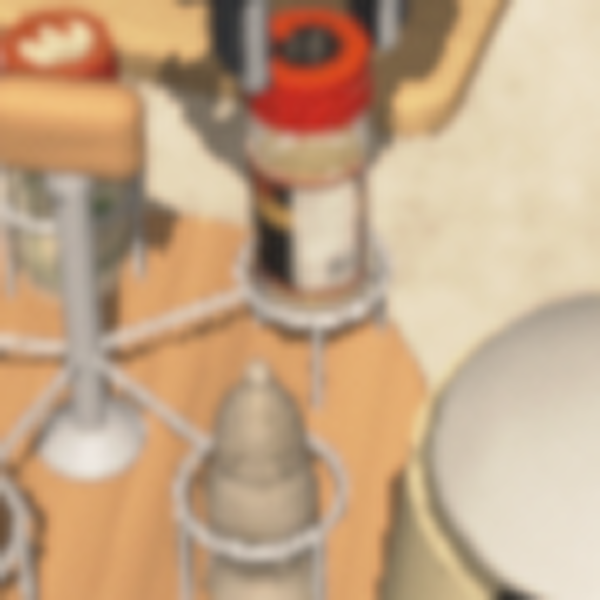

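The jar's bottom is inside the ring, with no contact force. I nudge about 1 mm towards +x, lower to the deck and release.

Emit:
{"method": "jog_arm", "body": {
  "translation": [
    [-0.6, 0.8, 6],
    [-0.6, 0.8, 15],
    [-0.6, 0.8, 24],
    [-0.6, 0.8, 31],
    [-0.6, 0.8, 34]
  ],
  "spin": [0, 0, 0, 0, 0]
}}

```text
time: 7.2
position: [586.6, 39.5, 129.2]
tool_rot: [0.437, 0.899, -0.0, -0.001]
wrist_force: [0.1, 1.0, 10.9]
width: 0.444
grasp_force: 41.7
```

Emit:
{"method": "jog_arm", "body": {
  "translation": [
    [0, 0, 0],
    [0, 0, 0.5],
    [0, 0, 1],
    [0, 0, 1],
    [0, 0, 1]
  ],
  "spin": [0, 0, 0, 0, 0]
}}

```text
time: 7.7
position: [587.1, 39.5, 129.5]
tool_rot: [0.437, 0.899, 0.0, 0.0]
wrist_force: [0.1, -0.3, -1.6]
width: 0.444
grasp_force: 40.5
```

```bash
python3 go.py 586.1 39.5 129 2.237
```

```text
t7.70 pos [587.1  39.5 129.5] phi2.237 tilt [0. 0.] shift [ 0.6 -0.7  0.5] spin -0.0 F [ 0.1 -0.3 -1.6] w37.9 g40.5 q1,6 [0.07 0.97]
```

Emit:
{"method": "jog_arm", "body": {
  "translation": [
    [0, 0, 0.7],
    [0, 0, 1.2],
    [0, 0, 1.2],
    [0, 0, 1.2],
    [0, 0, 1.2]
  ],
  "spin": [0, 0, 0, 0, 0]
}}

```text
time: 8.2
position: [587.4, 39.5, 129.2]
tool_rot: [0.437, 0.899, 0.0, 0.001]
wrist_force: [-0.3, 0.3, 5.0]
width: 0.449
grasp_force: 41.4
```

Emit:
{"method": "jog_arm", "body": {
  "translation": [
    [0, 0, 0],
    [0, 0, 0],
    [0, 0, 0],
    [0, 0, 0],
    [0, 0, 0]
  ],
  "spin": [0, 0, 0, 0, 0],
  "gripper": 58
}}

```text
time: 8.7
position: [587.3, 39.7, 128.1]
tool_rot: [0.437, 0.899, 0.0, 0.0]
wrist_force: [4.3, 2.4, -1.6]
width: 0.675
grasp_force: 1.9
```

Emit:
{"method": "jog_arm", "body": {
  "translation": [
    [0, 0, -10],
    [0, 0, -35],
    [0, 0, -70],
    [0, 0, -105],
    [0, 0, -120]
  ],
  "spin": [0, 0, 0, 0, 0]
}}

```text
time: 9.2
position: [587.0, 39.2, 252.3]
tool_rot: [0.437, 0.899, 0.001, 0.002]
wrist_force: [-0.3, 0.4, 0.9]
width: 0.677
grasp_force: 0.0
```

```bash
python3 go.py 411 258.8 230 1.615
```

```text
t9.20 pos [587.   39.2 252.3] phi2.236 tilt [ 0.003 -0.   ] shift [281.5  -2.9  21.7] spin 0.621 F [-0.3  0.4  0.9] w57.8 g0.0 q1,6 [0.07 0.97]
```

Emit:
{"method": "jog_arm", "body": {
  "translation": [
    [45, 0, 0],
    [93, 0, 0],
    [141, 0, 0],
    [189, 0, 10],
    [237, -1, 20]
  ],
  "spin": [0.12, 0.25, 0.37, 0.5, 0.62],
  "gripper": 70
}}

```text
time: 9.7
position: [438.3, 226.0, 228.7]
tool_rot: [0.693, 0.721, 0.0, 0.0]
wrist_force: [0.4, 0.3, -0.0]
width: 0.821
grasp_force: 0.0
```

```bash
python3 go.py 411 258.8 170 1.615; python3 - <<'E'
from geo import *
from workcell import capture
im=capture("top");cv2.imwrite("pics/t2.png",im)
print(carousel("top",im,[518.2,-11.7,.044]),cap("top",im,585,41,30))
E
```

```text
t9.70 pos [438.3 226.  228.7] phi1.611 tilt [ 0.001 -0.   ] shift [ 33.9 -26.   58.7] spin -0.004 F [ 0.4  0.3 -0. ] w70.1 g0.0 q1,6 [0.48 2.01]
(array([ 5.18233238e+02, -1.17447595e+01,  4.41750618e-02]), np.float64(1.5264972448349)) (array([586.62758213,  41.57229527]), 212.5, 256.7242147536017)
```

Emit:
{"method": "jog_arm", "body": {
  "translation": [
    [17, -13, 0],
    [34, -26, 10],
    [34, -26, 40],
    [34, -26, 59],
    [34, -26, 59]
  ],
  "spin": [0, 0, 0, 0, 0]
}}

```text
time: 10.25
position: [410.9, 257.1, 167.2]
tool_rot: [0.691, 0.723, -0.002, -0.0]
wrist_force: [0.5, -0.3, 0.8]
width: 0.819
grasp_force: 0.0
```

```bash
python3 go.py 411 258.8 120.5 1.615
```

```text
t10.25 pos [410.9 257.1 167.2] phi1.617 tilt [-0.004 -0.003] shift [ 1.8  0.4 46.7] spin 0.002 F [ 0.5 -0.3  0.8] w69.9 g0.0 q1,6 [0.56 2.08]
```

Emit:
{"method": "jog_arm", "body": {
  "translation": [
    [1, 0, 15],
    [1, 0, 32],
    [1, 0, 45],
    [1, 0, 49],
    [1, 0, 49]
  ],
  "spin": [0, 0, 0, 0, 0]
}}

```text
time: 10.75
position: [412.1, 258.8, 120.0]
tool_rot: [0.691, 0.723, -0.0, -0.0]
wrist_force: [0.4, 0.9, 0.5]
width: 0.819
grasp_force: 0.0
```

Emit:
{"method": "jog_arm", "body": {
  "translation": [
    [0, 0, 0],
    [0, 0, 0],
    [0, 0, 0],
    [0, 0, 0],
    [0, 0, 0]
  ],
  "spin": [0, 0, 0, 0, 0],
  "gripper": 30
}}

```text
time: 11.25
position: [412.7, 259.3, 121.5]
tool_rot: [0.691, 0.723, 0.001, 0.0]
wrist_force: [-0.6, 0.0, 5.4]
width: 0.441
grasp_force: 39.4
```

```bash
python3 go.py 411 258.8 250 1.615; python3 go.py 433.3 -15.4 250 1.615
```

```text
t11.25 pos [412.7 259.3 121.5] phi1.617 tilt [0.002 0.001] shift [  -0.3   -1.5 -128.6] spin 0.002 F [-0.6  0.   5.4] w37.7 g39.4 q1,6 [0.56 2.09]
t11.25 pos [412.7 259.3 121.5] phi1.617 tilt [0.002 0.001] shift [-275.2    8.2 -128.8] spin 0.002 F [-0.6  0.   5.4] w37.7 g39.4 q1,6 [0.56 2.09]
```

Emit:
{"method": "jog_arm", "body": {
  "translation": [
    [0, 0, -20],
    [0, 0, -55],
    [0, 0, -95],
    [-25, 1, -125],
    [-60, 2, -130]
  ],
  "spin": [0, 0, 0, 0, 0]
}}

```text
time: 11.75
position: [417.8, 199.8, 254.0]
tool_rot: [0.69, 0.724, 0.002, 0.001]
wrist_force: [0.8, -0.3, -0.9]
width: 0.438
grasp_force: 40.4
```

Emit:
{"method": "jog_arm", "body": {
  "translation": [
    [-42, 1, 0],
    [-88, 2.5, 0],
    [-134, 4, 0],
    [-180, 5, 0],
    [-213, 6, 0]
  ],
  "spin": [0, 0, 0, 0, 0]
}}

```text
time: 12.25
position: [432.5, -15.7, 250.6]
tool_rot: [0.691, 0.723, 0.0, 0.0]
wrist_force: [0.4, 0.7, -1.2]
width: 0.441
grasp_force: 40.3
```

Emit:
{"method": "jog_arm", "body": {
  "translation": [
    [-2, 0, 10],
    [-2, 0, 30],
    [-2, 0, 50],
    [-2, 0, 63],
    [-2, 0, 63]
  ],
  "spin": [0, 0, 0, 0, 0]
}}

```text
time: 12.75
position: [432.1, -15.0, 185.6]
tool_rot: [0.69, 0.723, -0.001, -0.001]
wrist_force: [0.5, 0.6, -1.1]
width: 0.443
grasp_force: 40.4
```

Emit:
{"method": "jog_arm", "body": {
  "translation": [
    [0, 0, 0],
    [0, 0, 0],
    [0, 0, 0],
    [0, 0, 0],
    [0, 0, 0]
  ],
  "spin": [0, 0, 0, 0, 0]
}}

```text
time: 13.25
position: [433.0, -15.4, 187.5]
tool_rot: [0.691, 0.723, 0.0, 0.0]
wrist_force: [0.6, -0.6, -1.5]
width: 0.441
grasp_force: 40.4
```

```bash
python3 go.py 433.3 -15.1 130 1.617;python3 - <<'E'
from workcell import capture
import cv2,numpy as np
a=capture("scene");cv2.imwrite("pics/s3r.png",a)
cv2.imwrite("pics/pl3.png",cv2.resize(a[220:310,140:230],(600,600),interpolation=2))
E
```

```text
t13.25 pos [433.  -15.4 187.5] phi1.617 tilt [ 0. -0.] shift [ 0.2  0.3 57.5] spin -0.0 F [ 0.6 -0.6 -1.5] w37.7 g40.4 q1,6 [-0.04  1.49]
```

View pics/pl3.png

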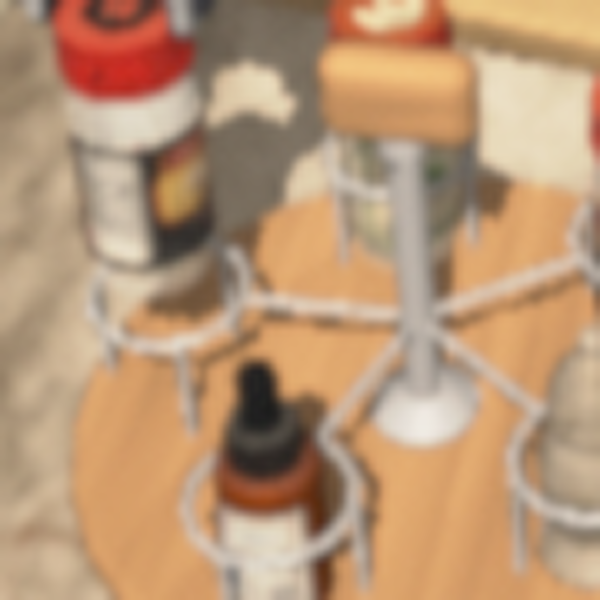

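In the crop the jar bottom centres near (157,285) and the pocket 0 ring near (168,305). I shift about 2 mm towards +x and lower gently.

Emit:
{"method": "jog_arm", "body": {
  "translation": [
    [0, 2, 0],
    [0, 2, 5],
    [0, 2, 12],
    [0, 2, 18],
    [0, 2, 23]
  ],
  "spin": [0, 0, 0, 0, 0]
}}

```text
time: 13.8
position: [434.6, -15.3, 163.3]
tool_rot: [0.691, 0.723, -0.0, -0.0]
wrist_force: [0.4, -0.6, -2.0]
width: 0.438
grasp_force: 40.4
```

```bash
python3 go.py 435 -15.1 130 1.617;python3 - <<'E'
from workcell import capture
import cv2,numpy as np
a=capture("scene");cv2.imwrite("pics/s4r.png",a)
cv2.imwrite("pics/pl4.png",cv2.resize(a[220:310,140:230],(600,600),interpolation=2))
E
```

```text
t13.80 pos [434.6 -15.3 163.3] phi1.617 tilt [-0.001  0.   ] shift [ 0.2  0.5 33.3] spin -0.0 F [ 0.4 -0.6 -2. ] w37.4 g40.4 q1,6 [-0.04  1.49]
```

View pics/pl4.png

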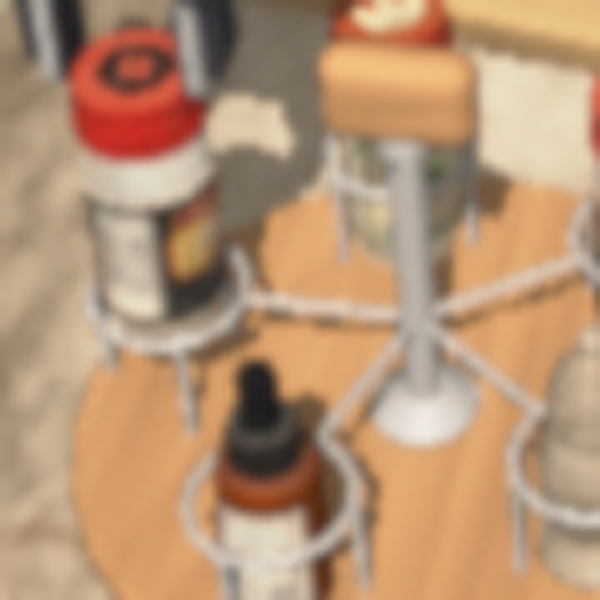

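The jar is in the ring with no contact force. I lower it to the deck and release.

Emit:
{"method": "jog_arm", "body": {
  "translation": [
    [0, 0.7, 6],
    [0, 0.7, 15],
    [0, 0.7, 24],
    [0, 0.7, 32],
    [0, 0.7, 35]
  ],
  "spin": [0, 0, 0, 0, 0]
}}

```text
time: 14.35
position: [435.6, -15.3, 129.6]
tool_rot: [0.691, 0.723, 0.0, 0.0]
wrist_force: [-5.2, -0.0, 25.6]
width: 0.444
grasp_force: 44.0
```

Emit:
{"method": "jog_arm", "body": {
  "translation": [
    [0, 0, 0],
    [0, 0, 0.3],
    [0, 0, 0.6],
    [0, 0, 0.6],
    [0, 0, 0.6]
  ],
  "spin": [0, 0, 0, 0, 0]
}}

```text
time: 14.85
position: [435.7, -15.3, 129.8]
tool_rot: [0.691, 0.723, 0.0, 0.001]
wrist_force: [-3.9, -0.7, 10.9]
width: 0.447
grasp_force: 42.2
```

```bash
python3 go.py 435 -15.1 129 1.617
```

```text
t14.85 pos [435.7 -15.3 129.8] phi1.617 tilt [ 0.002 -0.   ] shift [ 0.2 -0.7  0.8] spin -0.0 F [-3.9 -0.7 10.9] w38.1 g42.2 q1,6 [-0.03  1.49]
```

Emit:
{"method": "jog_arm", "body": {
  "translation": [
    [0, 0, 0],
    [0, 0, 0],
    [0, 0, 0],
    [0, 0, 0],
    [0, 0, 0]
  ],
  "spin": [0, 0, 0, 0, 0],
  "gripper": 56
}}

```text
time: 15.35
position: [434.5, -15.2, 128.0]
tool_rot: [0.691, 0.723, -0.001, -0.001]
wrist_force: [-6.0, -0.7, 0.7]
width: 0.655
grasp_force: 0.0
```

Emit:
{"method": "jog_arm", "body": {
  "translation": [
    [0, 0, -10],
    [0, 0, -35],
    [0, 0, -70],
    [0, 0, -105],
    [0, 0, -130]
  ],
  "spin": [0, 0, 0, 0, 0]
}}

```text
time: 15.85
position: [435.9, -15.2, 261.4]
tool_rot: [0.691, 0.723, 0.001, 0.001]
wrist_force: [-0.7, 1.0, -0.5]
width: 0.653
grasp_force: 0.0
```

```bash
python3 go.py 518.2 -11.7 260 3.185
```

```text
t15.85 pos [435.9 -15.2 261.4] phi1.617 tilt [ 0.003 -0.   ] shift [-0.3 82.3  1.6] spin -1.568 F [-0.7  1.  -0.5] w55.7 g0.0 q1,6 [-0.03  1.49]
```

Emit:
{"method": "jog_arm", "body": {
  "translation": [
    [40, -6, 0],
    [85, -12, 0],
    [130, -20, 0],
    [175, -28, 0],
    [215, -35, 0]
  ],
  "spin": [-0.14, -0.28, -0.42, -0.56, -0.7]
}}

```text
time: 16.35
position: [390.1, 199.9, 259.3]
tool_rot: [0.398, 0.917, 0.001, 0.0]
wrist_force: [2.1, 0.6, -0.1]
width: 0.658
grasp_force: 0.0
```

```bash
python3 - <<'E'
from geo import *
from workcell import capture,tip_of
im=capture("top");cv2.imwrite("pics/t5.png",im)
p,f=carousel("top",im,[518.2,-11.7,.044]);print(p,f)
for k in(0,3):
    a=np.pi+p[2]+k*2*np.pi/5;g=p[:2]+85*np.array([np.cos(a),np.sin(a)]);print(k,g,cap("top",im,*g,30))
for q in("salt_pot","dropper_bottle","spice_jar_1","handle_grip","pocket0"):
    print(q,[(np.round(d["centre"]).tolist(),round(d["p"],2)) for d in tip_of("top",q)])
s=capture("scene");cv2.imwrite("pics/s5.png",s)
for k in(0,3):
    a=np.pi+p[2]+k*2*np.pi/5;g=p[:2]+85*np.array([np.cos(a),np.sin(a)]);print(k,cap("scene",s,*g,30))
for q in("salt_pot","dropper_bottle","spice_jar_1","handle_grip"):
    print(q,[(np.round(d["centre"]).tolist(),round(d["p"],2)) for d in tip_of("scene",q)])
import go;go.go(518.2,-11.7,250,3.185)
E
```

```text
[ 5.18218662e+02 -1.14807947e+01  4.49040560e-02] 1.4500352144241333
0 [433.30434375 -15.29635693] (array([433.3264384 , -16.50424653]), 221.5, 268.77145406021737)
3 [584.67305779  41.51744404] (array([585.90837062,  41.76209337]), 216.5, 256.6633659703657)
salt_pot [([588.0, -58.0, 27.0], 0.71)]
dropper_bottle [([498.0, -96.0, 28.0], 0.53)]
spice_jar_1 [([526.0, 559.0, 0.0], 0.89), ([486.0, 70.0, 31.0], 0.83), ([475.0, 487.0, 3.0], 0.83), ([586.0, 43.0, 29.0], 0.74), ([566.0, 494.0, -1.0], 0.65), ([435.0, -14.0, 27.0], 0.56)]
handle_grip [([497.0, -96.0, 27.0], 0.7), ([520.0, -14.0, 166.0], 0.64), ([431.0, -17.0, 30.0], 0.59), ([487.0, 67.0, 28.0], 0.23)]
pocket0 [([594.0, -62.0, 30.0], 0.68), ([492.0, 68.0, 31.0], 0.62), ([586.0, 44.0, 32.0], 0.59), ([497.0, -96.0, 32.0], 0.57), ([431.0, -15.0, 29.0], 0.56)]
0 (array([434.05418449, -14.46535464]), 263.0, 330.5837371633388)
3 (array([587.62592567,  42.80641625]), 236.0, 303.3682371379109)
salt_pot [([501.0, 389.0, 21.0], 0.32)]
dropper_bottle [([494.0, -91.0, 30.0], 0.64), ([591.0, -55.0, 32.0], 0.19), ([518.0, -12.0, 168.0], 0.16)]
spice_jar_1 [([584.0, 40.0, 31.0], 0.97), ([475.0, 489.0, 3.0], 0.89), ([529.0, 561.0, -2.0], 0.81), ([434.0, -17.0, 27.0], 0.7), ([492.0, 64.0, 28.0], 0.6), ([563.0, 492.0, -4.0], 0.59)]
handle_grip [([518.0, -9.0, 169.0], 0.54), ([727.0, 186.0, -3.0], 0.39)]
t16.90 pos [391.  197.2 258.7] phi2.315 tilt [0. 0.] shift [-239.8  -47.9    8.7] spin -0.87 F [-0.1 -0.4  0.6] w55.7 g0.0 q1,6 [0.47 1.29]
```

Emit:
{"method": "jog_arm", "body": {
  "translation": [
    [-44, -9, 2],
    [-90, -18, 4],
    [-136, -27, 6],
    [-182, -36, 8],
    [-225, -45, 8]
  ],
  "spin": [-0.14, -0.28, -0.42, -0.57, -0.71],
  "gripper": 45
}}

```text
time: 17.4
position: [504.6, 10.9, 250.7]
tool_rot: [0.082, 0.997, 0.0, 0.0]
wrist_force: [-0.0, 1.0, 0.5]
width: 0.527
grasp_force: 0.0
```

```bash
python3 go.py 519 -11.7 215 3.185
```

```text
t17.40 pos [504.6  10.9 250.7] phi2.978 tilt [0. 0.] shift [-17.9 -19.9  35.7] spin -0.207 F [-0.   1.   0.5] w45.0 g0.0 q1,6 [0.02 0.19]
```

Emit:
{"method": "jog_arm", "body": {
  "translation": [
    [-8, -10, 0],
    [-15, -17, 0],
    [-15, -17, 10],
    [-15, -17, 20],
    [-15, -17, 20]
  ],
  "spin": [-0.1, -0.16, -0.16, -0.16, -0.16]
}}

```text
time: 17.9
position: [515.1, -5.8, 228.8]
tool_rot: [0.005, 1.0, 0.0, -0.001]
wrist_force: [0.2, -0.4, -0.2]
width: 0.529
grasp_force: 0.0
```

Emit:
{"method": "jog_arm", "body": {
  "translation": [
    [0, 0, 0],
    [0, 0, 0],
    [0, 0, 0],
    [0, 0, 0],
    [0, 0, 0]
  ],
  "spin": [0, 0, 0, 0, 0]
}}

```text
time: 18.4
position: [516.1, -6.1, 231.0]
tool_rot: [0.004, 1.0, -0.0, 0.0]
wrist_force: [-0.4, -0.3, -0.9]
width: 0.527
grasp_force: 0.0
```

```bash
python3 go.py 519 -11.7 173 3.185
```

```text
t18.40 pos [516.1  -6.1 231. ] phi3.133 tilt [ 0. -0.] shift [-3.  -5.6 58. ] spin -0.052 F [-0.4 -0.3 -0.9] w45.0 g0.0 q1,6 [-0.01 -0.  ]
```

Emit:
{"method": "jog_arm", "body": {
  "translation": [
    [-3, -5.6, 5],
    [-3, -5.6, 20],
    [-3, -5.6, 38],
    [-3, -5.6, 52],
    [-3, -5.6, 58]
  ],
  "spin": [-0.052, -0.052, -0.052, -0.052, -0.052]
}}

```text
time: 18.9
position: [518.5, -11.8, 171.3]
tool_rot: [-0.022, 1.0, 0.0, -0.001]
wrist_force: [-0.1, 0.4, 0.2]
width: 0.529
grasp_force: 0.0
```

Emit:
{"method": "jog_arm", "body": {
  "translation": [
    [0, 0, 0],
    [0, 0, 0],
    [0, 0, 0],
    [0, 0, 0],
    [0, 0, 0]
  ],
  "spin": [0, 0, 0, 0, 0]
}}

```text
time: 19.4
position: [519.1, -11.8, 173.2]
tool_rot: [-0.022, 1.0, -0.0, 0.0]
wrist_force: [0.1, 0.2, 0.4]
width: 0.531
grasp_force: 0.0
```

```bash
python3 go.py 519 -11.7 173 3.185
```

```text
t19.40 pos [519.1 -11.8 173.2] phi-3.098 tilt [ 0.001 -0.   ] shift [0.1 0.1 0.2] spin 0.0 F [0.1 0.2 0.4] w45.4 g0.0 q1,6 [-0.02 -0.07]
```

Emit:
{"method": "jog_arm", "body": {
  "translation": [
    [0, 0, 0],
    [0, 0, 0],
    [0, 0, 0],
    [0, 0, 0],
    [0, 0, 0]
  ],
  "spin": [0, 0, 0, 0, 0],
  "gripper": 8,
  "force": 40
}}

```text
time: 19.9
position: [519.0, -11.8, 173.0]
tool_rot: [-0.022, 1.0, -0.0, 0.0]
wrist_force: [-0.9, -0.2, 3.4]
width: 0.195
grasp_force: 40.0
```

```bash
python3 go.py 519 -11.7 173 3.185
```

```text
t19.90 pos [519.  -11.8 173. ] phi-3.098 tilt [ 0. -0.] shift [-0.   0.1  0. ] spin 0.0 F [-0.9 -0.2  3.4] w16.7 g40.0 q1,6 [-0.02 -0.07]
```

Emit:
{"method": "jog_arm", "body": {
  "translation": [
    [0, 0, 0],
    [0, 0, 0],
    [0, 0, 0],
    [0, 0, 0],
    [0, 0, 0]
  ],
  "spin": [0.05, 0.14, 0.24, 0.34, 0.44]
}}

```text
time: 20.4
position: [519.0, -11.6, 173.0]
tool_rot: [0.199, 0.98, 0.0, 0.0]
wrist_force: [-0.8, 1.0, 3.6]
width: 0.194
grasp_force: 40.1
```

Emit:
{"method": "jog_arm", "body": {
  "translation": [
    [0, 0, 0],
    [0, 0, 0],
    [0, 0, 0],
    [0, 0, 0],
    [0, 0, 0]
  ],
  "spin": [0.1, 0.2, 0.3, 0.4, 0.5]
}}

```text
time: 20.9
position: [519.2, -11.4, 173.0]
tool_rot: [0.435, 0.9, 0.0, 0.0]
wrist_force: [0.2, 2.5, 2.8]
width: 0.197
grasp_force: 40.0
```

```bash
python3 go.py 519 -11.7 173 0.628
```

```text
t20.90 pos [519.2 -11.4 173. ] phi2.242 tilt [0.001 0.001] shift [-0.1 -0.3  0. ] spin 1.614 F [0.2 2.5 2.8] w16.8 g40.0 q1,6 [-0.02  0.88]
```

Emit:
{"method": "jog_arm", "body": {
  "translation": [
    [0, 0, 0],
    [0, 0, 0],
    [0, 0, 0],
    [0, 0, 0],
    [0, 0, 0]
  ],
  "spin": [0.1, 0.2, 0.3, 0.4, 0.5]
}}

```text
time: 21.4
position: [519.4, -11.3, 173.0]
tool_rot: [0.644, 0.765, 0.001, 0.0]
wrist_force: [0.9, 2.5, 2.7]
width: 0.193
grasp_force: 40.0
```

Emit:
{"method": "jog_arm", "body": {
  "translation": [
    [0, 0, 0],
    [0, 0, 0],
    [0, 0, 0],
    [0, 0, 0],
    [0, 0, 0]
  ],
  "spin": [0.1, 0.2, 0.3, 0.4, 0.5]
}}

```text
time: 21.9
position: [519.7, -11.3, 173.1]
tool_rot: [0.813, 0.582, 0.001, 0.0]
wrist_force: [3.4, 2.8, 2.7]
width: 0.194
grasp_force: 39.9
```

```bash
python3 go.py 519 -11.7 173 0.628
```

```text
t21.90 pos [519.7 -11.3 173.1] phi1.242 tilt [0.002 0.001] shift [-0.6 -0.5  0.1] spin 0.614 F [3.4 2.8 2.7] w16.5 g39.9 q1,6 [-0.02  1.88]
```

Emit:
{"method": "jog_arm", "body": {
  "translation": [
    [0, 0, 0],
    [0, 0, 0],
    [0, 0, 0],
    [0, 0, 0],
    [0, 0, 0]
  ],
  "spin": [0.1, 0.2, 0.3, 0.4, 0.48]
}}

```text
time: 22.4
position: [519.9, -11.5, 173.0]
tool_rot: [0.928, 0.372, 0.001, 0.0]
wrist_force: [4.2, 1.0, 1.0]
width: 0.195
grasp_force: 39.8
```

Emit:
{"method": "jog_arm", "body": {
  "translation": [
    [0, 0, 0],
    [0, 0, 0],
    [0, 0, 0],
    [0, 0, 0],
    [0, 0, 0]
  ],
  "spin": [0.06, 0.1, 0.125, 0.134, 0.134]
}}

```text
time: 22.9
position: [519.9, -11.5, 173.0]
tool_rot: [0.951, 0.311, 0.001, 0.0]
wrist_force: [6.0, 2.8, 0.1]
width: 0.197
grasp_force: 39.8
```

Emit:
{"method": "jog_arm", "body": {
  "translation": [
    [0, 0, 0],
    [0, 0, 0],
    [0, 0, 0],
    [0, 0, 0],
    [0, 0, 0]
  ],
  "spin": [0, 0, 0, 0, 0]
}}

```text
time: 23.4
position: [519.9, -11.5, 173.0]
tool_rot: [0.951, 0.311, 0.001, 0.0]
wrist_force: [5.1, 2.3, 1.0]
width: 0.195
grasp_force: 39.8
```

```bash
python3 - <<'E'
from geo import *
from workcell import capture,tip_of
import go;go.go(519,-11.7,173,.628)
a=capture("top");s=capture("scene")
for c in("top","scene"):
  for q in("salt_pot","dropper_bottle","spice_jar_1","pocket0","handle_grip"):
    print(c,q,[(np.round(d["centre"]).tolist(),round(d["p"],2)) for d in tip_of(c,q) if d["centre"][1]<200])
A=cv2.resize(s[200:340,130:280],(429,400),interpolation=2);B=cv2.resize(a[140:260,290:400],(367,400),interpolation=2)
cv2.imwrite("pics/fin.png",np.hstack([A,B]))
E
```

```text
t23.40 pos [519.9 -11.5 173. ] phi0.632 tilt [0.002 0.001] shift [-0.9 -0.4  0. ] spin 0.004 F [5.1 2.3 1. ] w16.6 g39.8 q1,6 [-0.02  2.49]
top salt_pot [([438.0, -13.0, 28.0], 0.79), ([494.0, 68.0, 29.0], 0.32)]
top dropper_bottle [([495.0, 67.0, 28.0], 0.59), ([436.0, -12.0, 28.0], 0.46), ([492.0, -95.0, 32.0], 0.4)]
top spice_jar_1 [([595.0, 39.0, 27.0], 0.71), ([586.0, -61.0, 28.0], 0.53), ([492.0, -95.0, 29.0], 0.5), ([433.0, -13.0, 24.0], 0.35)]
top pocket0 [([495.0, 68.0, 31.0], 0.92), ([493.0, -93.0, 34.0], 0.91), ([438.0, -16.0, 30.0], 0.86), ([589.0, -61.0, 30.0], 0.74), ([587.0, 38.0, 35.0], 0.64)]
top handle_grip [([517.0, -10.0, 166.0], 0.4), ([431.0, -12.0, 30.0], 0.25)]
scene salt_pot [([435.0, -6.0, 32.0], 0.78)]
scene dropper_bottle [([491.0, 71.0, 30.0], 0.69)]
scene spice_jar_1 [([588.0, 39.0, 26.0], 0.76), ([587.0, -61.0, 25.0], 0.68), ([492.0, -99.0, 32.0], 0.61)]
scene pocket0 [([493.0, 68.0, 32.0], 0.92), ([495.0, -91.0, 32.0], 0.85), ([595.0, 40.0, 23.0], 0.71), ([437.0, -10.0, 27.0], 0.65), ([587.0, -62.0, 32.0], 0.56)]
scene handle_grip [([518.0, -10.0, 167.0], 0.6)]
```

View pics/fin.png

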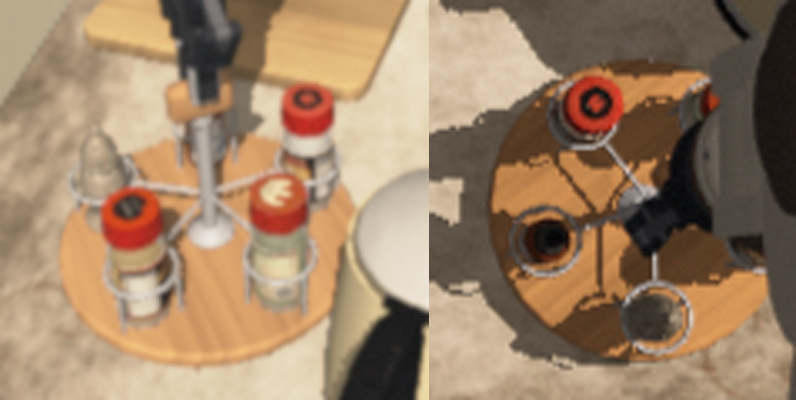

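The picture shows the pewter salt pot at the front pocket, all jars upright in their rings, and the gripper on the handle. I do a last check of the deck angle.

```bash
python3 - <<'E'
from geo import *
from workcell import capture
im=capture("top")
for t in(-.05,0,.05):print(carousel("top",im,[518.2,-11.6,t]))
# angle only, axis fixed, rings at front visible
e=cv2.Canny(cv2.resize(im,None,fx=2,fy=2,interpolation=2),60,150);d=np.minimum(cv2.distanceTransform(255-e,2,5),6)
def c(t):
    P=[]
    for k in(0,3,4):
        a=np.pi+t+k*2*np.pi/5
        for r in(24,27.6):P.append(circ(518.2+85*np.cos(a),-11.6+85*np.sin(a),72.2,r))
    q=(proj("top",np.vstack(P))*2+.5).astype(np.float32);return cv2.remap(d,q[:,0],q[:,1],1).mean()
T=np.arange(-.1,.1,.01);print([(round(t,2),round(float(c(t)),2)) for t in T])
E
```

```text
(array([ 5.18313310e+02, -1.18962601e+01,  2.66704777e-04]), np.float64(2.2093257904052734))
(array([ 5.18353604e+02, -1.19121593e+01,  4.45736193e-04]), np.float64(2.209533452987671))
(array([ 5.18313213e+02, -1.18979229e+01,  2.60450522e-04]), np.float64(2.209484338760376))
[(np.float64(-0.1), 1.53), (np.float64(-0.09), 1.44), (np.float64(-0.08), 1.33), (np.float64(-0.07), 1.23), (np.float64(-0.06), 1.14), (np.float64(-0.05), 1.05), (np.float64(-0.04), 1.0), (np.float64(-0.03), 0.96), (np.float64(-0.02), 0.89), (np.float64(-0.01), 0.76), (np.float64(-0.0), 0.66), (np.float64(0.01), 0.7), (np.float64(0.02), 0.86), (np.float64(0.03), 1.0), (np.float64(0.04), 1.11), (np.float64(0.05), 1.23), (np.float64(0.06), 1.37), (np.float64(0.07), 1.52), (np.float64(0.08), 1.7), (np.float64(0.09), 1.87)]
```

The angle error is about 0, so I hand in.

```bash
python3 -c "
from workcell import hand_in
print(hand_in())"
```

```text
the job is handed in; nothing more can be done
None
```

Job handed in: both spice jars stand upright in the two empty pockets, the salt pot is at the front to within about 0.01 rad, and the gripper is still holding the handle steady.

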